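Load the cleaning box at the night stall

TASK

Open the lid of the UV cleaning box on the counter all the way back against its stop, and lay every little round trinket tin from the counter flat inside its tray, side by side. Then shut the lid fully, and after that turn the dial so that its white pointer clicks in at the red spot. Leave the vase and the bowl where they are.

Things in the scene. Friction and masses are not known exactly. Their poses are not given: they have to be found in the camera images.
- case: blue plastic open tray of the cleaning box, fixed to the counter, 150 mm (own x) by 260 mm (own y) by 42 mm high, walls and floor 5 mm thick; its inner floor (140 by 250 mm) is 5 mm above the counter. Origin: centre of underside. Own x points from the handle side (towards the robot) to the hinge side, y left, z up; it may be turned a little
- pod: grey control pod with the dial, fixed to the right (own -y) side of the tray, 130 by 130 mm and 45 mm high, its top flat. Origin: centre of its underside, 195 mm from the tray's along the tray's -y
- lid (a joint): angle of the white lid (rad): 0 shut, 1.75 fully open against its stop, a little past upright, leaning away from the robot. The lid is a plate 150 by 260 by 8 mm, 200 g; its underside is 42.5 mm above the counter when shut. Stiff hinge: it stays at any angle where it is left; moving it takes about 2 to 3 N at the handle
- lid_hinge (a point): point on the hinge line, mid-width, at the tray's far upper edge (own x +75 mm, 42.5 mm high). The hinge line runs along the case's y. The lid turns up and away from the robot
- lid_bar (a point): middle of the lid's handle: a round steel bar 10 mm thick and 100 mm long, parallel to the hinge, held by two arms 35 mm out beyond the lid's free edge, in the plane of the lid, 185 mm from the hinge line. It can be pinched from above at any lid angle and turns in the grip. 46.5 mm above the counter when shut
- dial (a joint): angle of the selector dial (rad), grows clockwise seen from above, 0 to 3.93, with click positions every 0.785 (six: 0 to 3.93); let go, it settles in the nearest click. It starts at 0. Turning it takes about 0.1 N m. At 0 its white pointer line points along the case's -x, at 1.571 along its +y, at 3.142 along its +x
- dial_tip (a point): imaginary point 48 mm from the dial's axis in the direction of its white pointer line, near the pod's top (53 mm above the counter); it comes over the spot that the dial is set to
- dial_grip (a point): on the dial's vertical axis, at the height to grip: 82 mm above the counter. The grip is a black upright bar 42 mm long (along the pointer) by 14 mm thick, from 57 to 89 mm above the counter, on a disc of 44 mm
- spot_red: red round spot 14 mm across, flat on the pod's top 48 mm from the dial's axis, at one of the click positions 0.785, 1.571, 2.356, 3.142 (they change places from time to time)
- spot_yellow: yellow spot, likewise, at another of these positions
- spot_blue: blue spot, likewise, at another of these positions
- spot_green: green spot, likewise, at another of these positions
- vase: blue ceramic vase, 100 mm high and 72 mm wide, right of the robot; not part of the job. Origin: centre of underside
- bowl: terracotta bowl, 100 mm wide and 45 mm high, left of the tins; not part of the job. Origin: centre of underside
- tin_brass: round trinket tin, 44 mm across and 26 mm high, closed, about 90 g, brass with a dark band; at the start it lies flat on the counter left of the box, or is absent. Origin: its centre, z along its axis; top and bottom are alike
- tin_red: round trinket tin, 44 mm across and 26 mm high, closed, about 90 g, red lacquer with a brass band; at the start it lies flat on the counter left of the box, or is absent. Origin: its centre, z along its axis; top and bottom are alike
- tin_jade: round trinket tin, 44 mm across and 26 mm high, closed, about 90 g, jade green with a white band; at the start it lies flat on the counter left of the box, or is absent. Origin: its centre, z along its axis; top and bottom are alike
- tin_blue: round trinket tin, 44 mm across and 26 mm high, closed, about 90 g, blue ceramic with a white band; at the start it lies flat on the counter left of the box, or is absent. Origin: its centre, z along its axis; top and bottom are alike
- tin_white: round trinket tin, 44 mm across and 26 mm high, closed, about 90 g, white ceramic with a blue band; at the start it lies flat on the counter left of the box, or is absent. Origin: its centre, z along its axis; top and bottom are alike
There are look-alikes about, which are no part of the job. What is meant by the tin_red is not orange, and is the smaller of those in its own colour. What is shaped like the tin_brass but orange is not meant.

How it is judged:
By the outcome, as a careful person would: the job done as asked, in the order asked, and still so for the second after the job is handed in, with the robot touching nothing.
Of tin_brass, tin_red, tin_jade, tin_blue, tin_white only 3 to 5 are there at a start; the rules pass over those that are not, and their reading is None.
At some moment in a run one of tin_brass, tin_red, tin_jade, tin_blue, tin_white may be knocked a few centimetres aside while the robot is not near it.
Once in a run the grip may slacken for a moment while it holds something.
It also fails if it takes over 210 s, if anything falls off the work surface, if the arm or the gripper's body presses on something with over 40 N, if the wrist force passes 120 N, or if a joint passes its speed limit or range.

ROBOT

A 7-joint arm with a two-finger parallel gripper is mounted at the origin on the work surface. World frame = base frame: x ahead of the robot, y to its left, z up, the work surface at z = 0. Lengths are in m, angles in rad, forces in N, time in s.
With the tool pointing down it reaches from about 0.4 to 0.85 m from the base axis. Payload 4.4 kg.
Tool frame: the origin (TCP) lies on the centre line of the jaws, within the pads' length; the fingertips stand 8 mm ahead of it and the grasp point (between the pads) lies 11 mm behind it; z points along the fingers, y is the line along which they close (so a half turn about z gives the same grasp; the last joint's range is limited). The gripper opens to 94 mm and grips with 3 to 60 N. Pads are 16 mm wide; open, the fingers measure 119 mm over their backs; the gripper's body (75 mm by 177 mm) begins 78 mm behind the grasp point.
Start: joints at [1.041, 0.628, 0.038, 1.517, -0.027, 0.996, -0.02], TCP at [0.291, -0.581, 0.213] pointing down, gripper open.
Joint ranges: [-3.06, 3.06], [-0.37, 2.12], [-1.25, 1.32], [0.18, 2.47], [-1.1, 4.24], [0.23, 1.98], [-2.94, 2.94]. Speed limits (rad/s): [2.57, 2.57, 3.14, 3.14, 3.14, 3.14, 3.14].

INTERFACE

Orientations are given as a unit quaternion [x, y, z, w].
In Python, from station import move_to, line_to, move_joints, gripper_to, dwell, ik, get_state, get_image, camera_info, Unreachable, hand_in gives the robot as it stands. Calls block until the motion is done:
- move_to(position, orientation): joint-space move of the TCP to a pose.
- line_to(position, orientation=None, rate=0.15): straight line of the TCP; orientation=None keeps the orientation; rate is the mean speed in m/s.
- move_joints(angles): joint-space move.
- gripper_to(opening, grasp_force=None): finger opening in m; grasp_force is the grip in N (None keeps the last); returns when the fingers have stopped.
- dwell(seconds).
- ik(position, orientation): joint angles nearest the present ones, or None.
- get_state(): the state.
- get_image(name): name is "side" or "top"; returns the picture (480x640x3 uint8, blue, green, red); there is no depth.
- camera_info(name): a dict with "K" (3x3 intrinsics, pixels), "k1" (the pictures are not rectified: a ray, as slopes to the right and down, at radius r is drawn at 1 + k1 r^2 times it, then the intrinsics apply), "extrinsics" (4x4, takes a point from world to camera coordinates). Camera axes: x right, y up, looking along -z (the intrinsics and any distortion apply to the point x, -y, -z); pixel columns grow to the right and rows downward; lengths in m; the calibration is good to about 2 mm. A picture is of the moment at which its call begins. camera_info takes no time and is no camera call.
A pose or a line that the arm cannot do raises Unreachable and nothing moves.
- hand_in(): hands the job in; it is judged then, once.
The state is a dict: "time": time; "joint_pos": joint angles; "dq": joint speeds; "joint_torque": joint torques, N m; "tcp_pos": TCP position; "tcp_rot": TCP orientation; "wrist_force": force on the tool from outside, world axes, zero at the start; "moment": the same for the moment, N m; "grip_width": finger opening in m; "grip_force": force on a finger pad.
Only numpy, scipy, OpenCV 4.12 (cv2) and the standard library are available. Lean on these libraries where they do the work, as an engineer would, in place of code of your own. Each camera call takes 0.05 s, during which the arm holds its last target. There are 200 camera calls.

## Working session

There is one attempt and no reset: what is moved stays moved. The work goes in short steps, each a Python script; the robot and the scene stay as the last script left them, time stands still between calls to the robot, and variables do not carry over. Pictures are saved under pics/ and viewed, at most 14 in all, crops included, and the job is handed in when it is done.

```bash
ls; mkdir -p pics; python3 - <<'E'
from station import *
import cv2
for n in("top","side"):
    cv2.imwrite(f"pics/{n}0.png",get_image(n)); print(camera_info(n))
print(get_state())
E
```

```text
pics
{'K': array([[562.69332986,   0.        , 320.59946098],
       [  0.        , 562.69332986, 239.49301103],
       [  0.        ,   0.        ,   1.        ]]), 'k1': -0.07657303672128501, 'extrinsics': array([[-0.01254325, -0.99972815, -0.01965435,  0.06987124],
       [ 0.99763466, -0.0138407 ,  0.06733145, -0.50509502],
       [-0.06758518, -0.01876331,  0.99753706, -1.11991455],
       [ 0.        ,  0.        ,  0.        ,  1.        ]])}
{'K': array([[532.70981031,   0.        , 317.9541294 ],
       [  0.        , 532.70981031, 246.19805831],
       [  0.        ,   0.        ,   1.        ]]), 'k1': -0.006038999460206103, 'extrinsics': array([[-0.98557326, -0.16909121, -0.00731513,  0.49048907],
       [ 0.09882333, -0.61001863,  0.7862005 , -0.06460051],
       [-0.13740196,  0.77413528,  0.6179282 , -1.28664556],
       [ 0.        ,  0.        ,  0.        ,  1.        ]])}
{'time': 0.1, 'joint_pos': array([ 1.04119868,  0.62922554,  0.03847521,  1.51824992, -0.02701302,
        0.99630404, -0.01998865]), 'dq': array([-1.32745527e-03, -2.33925700e-03,  9.06722781e-05, -2.04861655e-03,
       -9.82728270e-04, -8.63410433e-04,  8.48184852e-05]), 'joint_torque': array([ 2.54335580e-03, -5.50795162e+01,  1.14729546e+00, -1.87117767e+01,
       -5.21663879e-02,  1.92713522e-02,  4.68145254e-05]), 'tcp_pos': array([ 0.29053242, -0.58080943,  0.21267062]), 'tcp_rot': array([ 9.73233707e-01,  2.29816135e-01, -2.02285123e-04, -8.09147609e-04]), 'wrist_force': array([-0.52358952,  0.51947687, -0.70000579]), 'moment': array([0.02737332, 0.0165955 , 0.0216769 ]), 'grip_force': 0.0, 'grip_width': 0.09407725784060528}
```

View pics/top0.png

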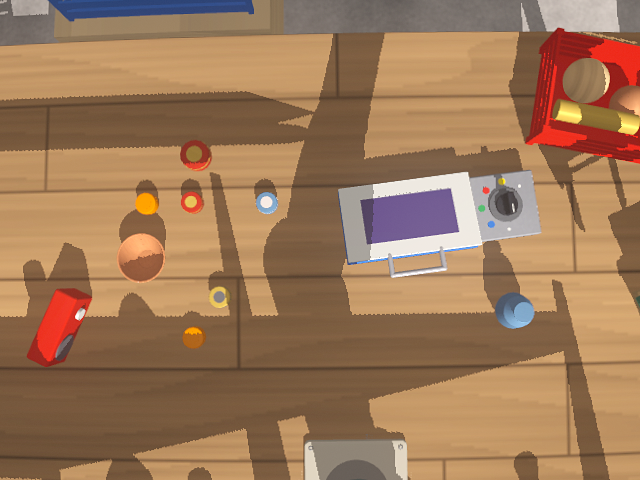

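View pics/side0.png

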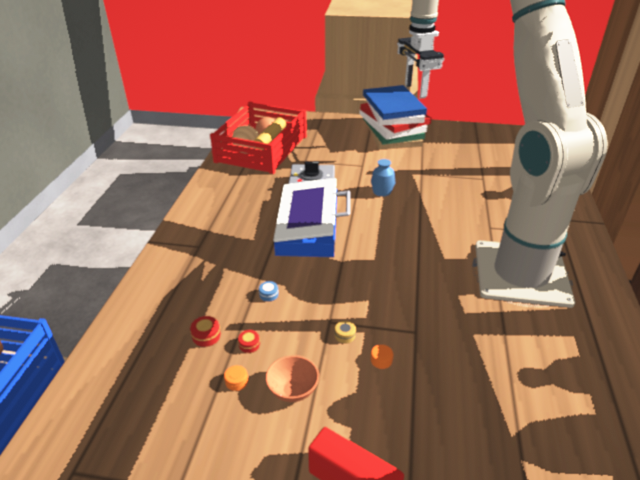

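Top view: red discs at (192,202), smaller, and (195,155), larger. Orange ones are at (147,203) and (193,337), brass at (219,297), and a blue/white one at (267,203). tin_red should be the smaller red at (192,202). Oranges are decoys. I'll confirm with a crop and measure.

```bash
cat > h.py <<'E'
from station import *
import numpy as np, cv2
from scipy.spatial.transform import Rotation as R
def ray(n,uv,z):
    "pixel -> world point on plane of height z"
    c=camera_info(n);K=c["K"];E=c["extrinsics"]
    p=cv2.undistortPoints(np.array([[uv]],float),K,np.array([c["k1"],0,0,0,0]))[0,0]
    # station distortion model: drawn = ray*(1+k1 r^2)
    d=E[:3,:3].T@np.array([p[0],-p[1],-1]); o=-E[:3,:3].T@E[:3,3]
    return o+d*(z-o[2])/d[2]
def proj(n,P):
    c=camera_info(n);q=c["extrinsics"]@np.append(P,1);s=np.array([q[0],-q[1]])/-q[2]
    s*=1+c["k1"]*s@s
    return (c["K"]@np.append(s,1))[:2]
def down(yaw):
    "tool pointing down, finger closing axis (tool y) at angle yaw from world y"
    return (R.from_euler("z",yaw)*R.from_quat([1,0,0,0])).as_quat()
def hsv(n): return cv2.cvtColor(get_image(n),cv2.COLOR_BGR2HSV)
E
python3 - <<'E'
from h import *
im=cv2.imread("pics/top0.png")
a=cv2.resize(im[130:350,110:300],None,fx=2.6,fy=2.6,interpolation=cv2.INTER_CUBIC)
b=cv2.resize(im[165:245,460:545],None,fx=3.5,fy=3.5,interpolation=cv2.INTER_CUBIC)
o=np.zeros((600,800,3),np.uint8);o[:a.shape[0],:a.shape[1]]=a[:600];o[:b.shape[0],500:500+b.shape[1]]=b[:,:300];cv2.imwrite("pics/crop1.png",o)
s=im.astype(float)
hs=cv2.cvtColor(im,cv2.COLOR_BGR2HSV)
# white lid quad
w=((hs[...,1]<60)&(hs[...,2]>150)).astype(np.uint8)
for n,uv in dict(red=(192,202),bigred=(195,155),blue=(267,203),brass=(219,297),or1=(147,203),or2=(193,337)).items(): print(n,ray("top",uv,.026).round(3))
print("lid",[ray("top",u,.0505).round(3) for u in((339,188),(469,172),(482,246),(348,264))],"bar",[ray("top",u,.0465).round(3) for u in((391,275),(446,270))])
print("pod",[ray("top",u,.045).round(3) for u in((531,171),(541,234),(484,243))])
E
```

```text
red [0.585 0.324 0.026]
bigred [0.682 0.318 0.026]
blue [0.581 0.17  0.026]
brass [0.393 0.268 0.026]
or1 [0.585 0.417 0.026]
or2 [0.313 0.321 0.026]
lid [array([0.605, 0.025, 0.05 ]), array([ 0.634, -0.233,  0.05 ]), array([ 0.487, -0.254,  0.05 ]), array([0.455, 0.01 , 0.05 ])] bar [array([ 0.432, -0.074,  0.046]), array([ 0.441, -0.183,  0.046])]
pod [array([ 0.636, -0.36 ,  0.045]), array([ 0.509, -0.375,  0.045]), array([ 0.493, -0.26 ,  0.045])]
```

View pics/crop1.png

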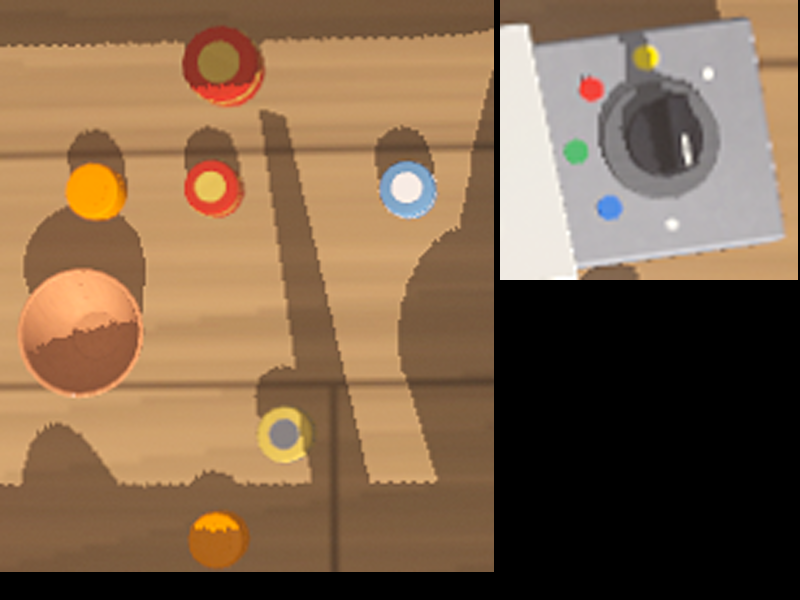

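Confirmed by the crop: at (192,202) is the smaller of the two reds and not orange (tin_red). tin_brass is at (219,297) and tin_blue at (267,203), blue with a white centre. Jade and white are absent. Going from red to blue, the spots fit yellow 3.14, red 2.356, green 1.571, blue 0.785, so the dial goes to 2.356. Next I'll fit the case pose.

```bash
cat > fit.py <<'E'
from h import *
im=cv2.imread("pics/top0.png");hs=cv2.cvtColor(im,cv2.COLOR_BGR2HSV)
def cen(lo,hi,box):
    x0,y0,x1,y1=box;m=cv2.inRange(hs[y0:y1,x0:x1],lo,hi);M=cv2.moments(m,True);return M["m10"]/M["m00"]+x0,M["m01"]/M["m00"]+y0
S=dict(red=((0,150,120),(8,255,255),2.356),yellow=((22,150,120),(32,255,255),3.142),green=((50,100,80),(85,255,255),1.571),blue=((100,130,120),(125,255,255),.785))
A=[];B=[]
for k,(lo,hi,a) in S.items():
    uv=cen(lo,hi,(476,172,535,240));w=ray("top",uv,.045)[:2];A.append([-.048*np.cos(a),-.195+.048*np.sin(a)]);B.append(w);print(k,np.round(uv,1),w.round(4))
for uv,o in zip(((339,188),(469,172),(482,246),(348,264)),((75,130),(75,-130),(-75,-130),(-75,130))):
    A.append(np.array(o)/1000);B.append(ray("top",uv,.0505)[:2])
A=np.array(A);B=np.array(B)
from scipy.optimize import least_squares
f=lambda p:(B-(A@np.array([[np.cos(p[2]),np.sin(p[2])],[-np.sin(p[2]),np.cos(p[2])]])+p[:2])).ravel()
r=least_squares(f,[.545,-.113,.11],loss="soft_l1",f_scale=.003);print(r.x,(r.fun.reshape(-1,2)*1e3).round(1).tolist())
c,yw=r.x[:2],r.x[2]
np.save("case.npy",r.x)
E
python3 fit.py; cat >> h.py <<'E'
try: CX,CY,YW=np.load("case.npy")
except OSError: pass
def own(x,y,z=0):
    c,s=np.cos(YW),np.sin(YW); return np.array([CX+c*x-s*y,CY+s*x+c*y,z])
def bar(a):
    return own(.075-.185*np.cos(a)+.004*np.sin(a),0,.0425+.185*np.sin(a)+.004*np.cos(a))
G=np.array([0,0,-.011])  # grasp point -> TCP
E
python3 - <<'E'
from h import *
for s in(-1,1):
    for a in(0,.8,1.4,1.75): 
        j=ik(bar(a)+G,down(YW+s*np.pi/2)); print(s,a,bar(a).round(3),None if j is None else np.round(j,2))
for y in(YW,YW-2.356,YW+np.pi,YW+np.pi-2.356):
    j=ik(own(0,-.195,.071),down(y)); print(round(y,2),None if j is None else np.round(j,2))
E
```

```text
red [485.5 190.1] [ 0.598  -0.2664]
yellow [501.2 181. ] [ 0.6159 -0.2987]
green [481.3 207.9] [ 0.5624 -0.2567]
blue [490.8 223.8] [ 0.5305 -0.2746]
[ 0.54522957 -0.11165416  0.11751961] [[0.2, 1.3], [0.2, 1.0], [-0.1, 1.0], [0.1, 1.0], [0.7, -1.3], [-1.2, -1.3], [0.6, -4.6], [-0.5, 0.9]]
-1 0 [ 0.436 -0.125  0.046] [-0.02  0.71  0.35  2.2  -0.73  0.34 -2.07]
-1 0.8 [ 0.495 -0.118  0.178] [-0.19  0.55  0.54  1.97 -0.41  0.74 -2.42]
-1 1.4 [ 0.592 -0.106  0.225] [-0.2   0.61  0.55  1.67 -0.37  0.97 -2.55]
-1 1.75 [ 0.656 -0.099  0.224] [-0.2   0.71  0.55  1.49 -0.4   1.06 -2.58]
1 0 [ 0.436 -0.125  0.046] [ 0.32  0.68 -0.15  2.19  0.34  0.29 -0.  ]
1 0.8 [ 0.495 -0.118  0.178] [ 0.39  0.51 -0.31  1.95  0.22  0.72  0.07]
1 1.4 [ 0.592 -0.106  0.225] [ 0.33  0.57 -0.32  1.65  0.21  0.95  0.05]
1 1.75 [ 0.656 -0.099  0.224] [ 0.27  0.66 -0.29  1.47  0.21  1.04  0.05]
0.12 [ 0.38  0.79  0.11  1.65 -0.12  0.71 -0.9 ]
-2.24 [ 0.05  0.91  0.72  1.66 -0.75  0.87 -2.72]
3.26 [ 0.8   0.87 -0.62  1.64  0.63  0.85  1.61]
0.9 [ 0.48  0.79 -0.05  1.65  0.06  0.71 -0.27]
```

```bash
python3 - <<'E'
from h import *
q=down(YW+np.pi/2)
move_to(bar(0)+[0,0,.13],q); gripper_to(.03)
line_to(bar(0)+G,q); gripper_to(0.0,20)
s=get_state();print(s["time"],s["grip_width"],s["grip_force"],s["wrist_force"].round(1))
for i,a in enumerate(np.r_[np.linspace(.1,1.7,17),1.73,1.75,1.765,1.78,1.795]):
    line_to(bar(a)+G,q,rate=.1); s=get_state()
    if i%4==0 or a>1.69: print(a.round(3),s["wrist_force"].round(1),(s["tcp_pos"]-bar(a)-G).round(4),s["grip_width"].round(4))
    if a>1.7 and np.hypot(*s["wrist_force"][:2])>15: break
print(s["time"])
E
```

```text
4.4833 0.009256587467913354 19.999883472919464 [ 5.5  0.7 -1.3]Traceback (most recent call last):
  File "<stdin>", line 8, in <module>
AttributeError: 'float' object has no attribute 'round'
```

```bash
python3 - <<'E'
from h import *
q=down(YW+np.pi/2)
for i,a in enumerate(np.r_[np.linspace(.2,1.7,16),1.73,1.75,1.765,1.78,1.795]):
    line_to(bar(a)+G,q,rate=.1); s=get_state()
    if i%4==0 or a>1.69: print(round(a,3),s["wrist_force"].round(1),(s["tcp_pos"]-bar(a)-G).round(4),round(float(s["grip_width"]),4))
    if a>1.7 and np.hypot(*s["wrist_force"][:2])>15: break
print(s["time"])
E
```

```text
0.2 [17.9  2.2 -8. ] [0.0124 0.0011 0.0024] 0.0091
0.6 [ 32.5   2.5 -30.1] [0.016  0.0019 0.0013] 0.0093
1.0 [ 15.4   1.6 -24.5] [ 0.0037  0.0011 -0.0021] 0.0095
1.4 [  3.7   1.7 -20.4] [-0.0017  0.0006 -0.0024] 0.0096
1.7 [ -1.3   4.9 -18. ] [-0.001   0.0006 -0.0004] 0.009
1.73 [ -3.2   4.2 -17.6] [-0.0012  0.0006 -0.0002] 0.0093
1.75 [ -3.3   5.5 -17.6] [-0.0015  0.0006 -0.    ] 0.0092
1.765 [ -4.7   5.4 -15.2] [-0.0023  0.0005  0.0002] 0.0093
1.78 [-12.8   4.6  -7.3] [-0.0049  0.0001  0.0007] 0.0091
1.795 [-19.8   4.   -0.5] [-0.0075 -0.0002  0.0013] 0.0093
11.4
```

```bash
cat >> h.py <<'E'
TIN=dict(red=((0,120,60),(8,255,255)),brass=((22,80,110),(32,255,255)),blue=((95,60,90),(125,255,255)))
def tins(im):
    hs=cv2.cvtColor(im,cv2.COLOR_BGR2HSV);out={}
    for k,(lo,hi) in TIN.items():
        m=cv2.inRange(hs,lo,hi)
        cs,_=cv2.findContours(m,cv2.RETR_EXTERNAL,cv2.CHAIN_APPROX_NONE)
        for c in cs:
            (x,y),r=cv2.minEnclosingCircle(c)
            if 8<r<15 and cv2.contourArea(c)>.6*np.pi*r*r and 120<x<560 and 100<y<400:
                out.setdefault(k,[]).append((round(x,1),round(y,1),round(r,1),ray("top",(x,y),.022)[:2].round(4)))
    return out
E
python3 - <<'E'
from h import *
gripper_to(.03); p=get_state()["tcp_pos"]
line_to(p+[-.0,0,.08]); s=get_state(); print(s["time"],s["wrist_force"])
move_to(own(-.02,.0,.30),down(YW))
im=get_image("top");cv2.imwrite("pics/top1.png",im);cv2.imwrite("pics/side1.png",get_image("side"))
print(tins(im))
a=cv2.resize(im,(400,300));b=cv2.imread("pics/side1.png")
cv2.imwrite("pics/v1.png",np.hstack([im[100:400,120:520],b[130:430,150:550]]))
for y in (YW,):
  for t in (.075,0,-.075): print(ik(own(-.01,t,.019),down(y)))
E
```

```text
12.6333 [-0.13025841 -0.35181309  0.15836286]
{'red': [(191.9, 201.7, 11.4, array([0.5868, 0.325 ]))], 'blue': [(266.5, 202.5, 11.1, array([0.5824, 0.172 ]))]}
[ 0.00771899  0.76025975  0.0179451   2.00125161 -0.03331401  0.38035298
 -1.40161827]
[ 0.13863777  0.77501312  0.02738949  1.9490074  -0.04720571  0.41817313
 -1.2519258 ]
[ 0.25719702  0.79863239  0.04030085  1.87023315 -0.06328444  0.47394638
 -1.11163   ]
```

View pics/v1.png

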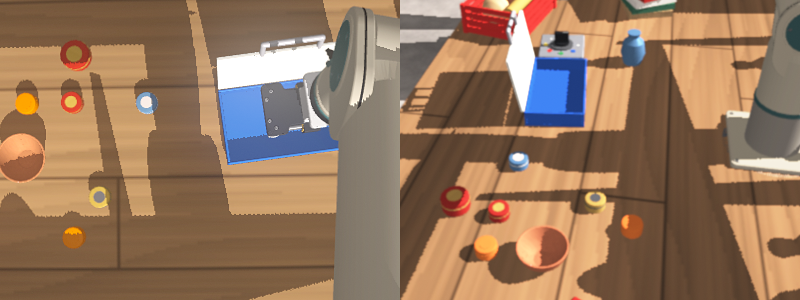

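The lid stands past upright and the tray is empty. The tins are still at about their starting pixels: red (192,202), blue (267,202), brass (219,297).

```bash
cat >> h.py <<'E'
def pick_place(xy,slot):
    q=down(YW); p=np.array([*xy,0.])
    move_to(p+[0,0,.12],q); gripper_to(.068); line_to(p+[0,0,.012],q); gripper_to(0,25)
    s=get_state(); print("grip",s["grip_width"].__float__(),s["grip_force"])
    if s["grip_width"]<.035: gripper_to(.068); line_to(p+[0,0,.15]); return False
    line_to(p+[0,0,.15],rate=.25); t=own(*slot)
    move_to(t+[0,0,.15],q)
    s=get_state(); print("carried",float(s["grip_width"]),float(s["grip_force"]))
    if s["grip_width"]<.035: return False
    line_to(t+[0,0,.021],q); s=get_state(); print("down",s["wrist_force"].round(1),float(s["grip_width"]))
    gripper_to(.058); line_to(t+[0,0,.2],q,rate=.25); print("t",get_state()["time"]); return True
E
python3 - <<'E'
from h import *
im=cv2.imread("pics/top1.png");print(cv2.cvtColor(im[285:310:3,219:220],cv2.COLOR_BGR2HSV).reshape(-1,3).tolist())
print(pick_place((.582,.1715),(-.01,-.075)))
im=get_image("top");cv2.imwrite("pics/top2.png",im);print(tins(im))
E
```

```text
[[15, 126, 128], [22, 154, 232], [16, 51, 161], [177, 18, 142], [176, 15, 140], [0, 11, 138], [22, 139, 229], [23, 154, 246], [16, 120, 204]]
grip 0.04331477655558159 25.0009024143219
carried 0.04353590683675224 24.99983936548233
down [ 0.2 -0.1 -1.4] 0.043803905444393255
t 21.75
True
{'red': [(191.9, 201.7, 11.4, array([0.5868, 0.325 ]))]}
```

```bash
sed -i 's/brass=((22,80,110),(32/brass=((19,110,100),(32/' h.py; python3 - <<'E'
from h import *
im=get_image("top");T=tins(im);print(T)
print(pick_place(T["red"][0][3],(-.01,0.)))
im=get_image("top");cv2.imwrite("pics/top3.png",im);cv2.imwrite("pics/v3.png",im[100:400,120:520]);print(tins(im))
E
```

```text
{'red': [(191.9, 201.7, 11.4, array([0.5868, 0.325 ])), (194.7, 154.3, 14.9, array([0.6849, 0.3197]))], 'brass': [(219.5, 296.5, 11.4, array([0.3934, 0.2683])), (146.0, 203.9, 10.7, array([0.5838, 0.4204]))]}
grip 0.04373368483776989 25.00104457139969
carried 0.043604611845485766 24.9998340010643
down [ 1.2 -0.4 -0.8] 0.04336248103727623
t 30.1583
True
{'brass': [(219.5, 296.5, 11.4, array([0.3934, 0.2682])), (145.9, 203.9, 10.7, array([0.5838, 0.4205]))]}
```

View pics/v3.png

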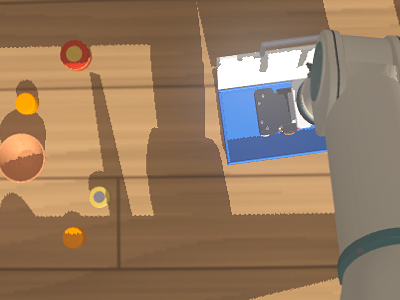

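The small red tin is gone from the counter, and the brass ring at (219,296) is unmoved. I'll pick it next, then look with the arm clear.

```bash
python3 - <<'E'
from h import *
print(pick_place((.3934,.268),(-.01,.075)))
move_to([.4,.33,.35],down(YW))
im=get_image("top");cv2.imwrite("pics/top4.png",im);b=get_image("side");cv2.imwrite("pics/side4.png",b)
print(get_state()["time"]); cv2.imwrite("pics/v4.png",np.hstack([im[130:430,150:550],b[130:430,150:550]]))
E
```

```text
grip 0.04354551247246597 25.001398622989655
carried 0.04338422315948625 24.9997678399086
down [-0.   0.1 -1.5] 0.04327946543812459
t 37.8167
True
39.4583
```

View pics/v4.png

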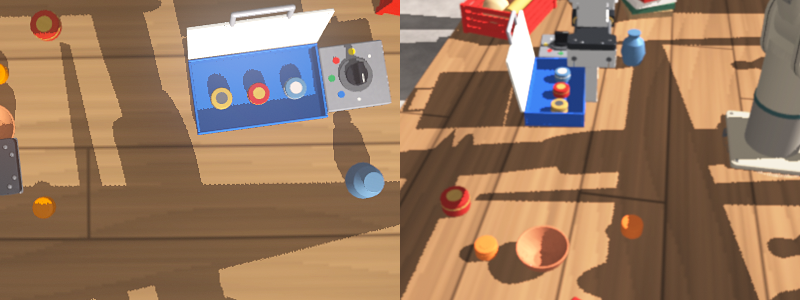

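All three tins lie flat and side by side in the tray, at crop pixels (221,98), (258,93) and (295,88). The lid is fully back and the red spot is still upper-left of the dial. Now I'll close the lid.

```bash
python3 - <<'E'
from h import *
print([proj("top",bar(a)).round(1) for a in(1.7,1.75)], "seen ~(413,144)")
q=down(YW+np.pi/2)
move_to(bar(1.75)+[0,0,.13],q); gripper_to(.03)
line_to(bar(1.75)+G,q); gripper_to(0,12); s=get_state();print(float(s["grip_width"]),s["wrist_force"].round(1))
for i,a in enumerate(np.r_[np.arange(1.65,.05,-.1),0,-.01]):
    line_to(bar(a)+G,q,rate=.1); s=get_state()
    if i%3==0 or a<.1: print(round(float(a),3),s["wrist_force"].round(1),(s["tcp_pos"]-bar(a)-G).round(4),round(float(s["grip_width"]),4))
    if np.linalg.norm(s["wrist_force"])>45: print("stop",a);break
print(s["time"])
E
```

```text
[array([414.4, 145.5]), array([413.5, 140.4])] seen ~(413,144)
0.009326228957949042 [-0.4  0.4  3.8]
1.65 [-0.6 -0.1  6. ] [-0.     -0.      0.0007] 0.0096
1.35 [-1.5  1.6  2.7] [-0.0005 -0.     -0.0004] 0.0094
1.05 [-0.5 -0.1 -2.3] [-0.0003  0.     -0.0004] 0.0098
0.75 [ 1.  -0.3 -3.8] [0.0003 0.     0.    ] 0.0097
0.45 [ 2.2  0.8 -3.9] [0.0005 0.     0.0003] 0.0094
0.15 [ 3.2 -0.1 -2.7] [0.0004 0.     0.0003] 0.0096
0.0 [ 2.7  0.7 -2.4] [0.0004 0.     0.0002] 0.0093
-0.01 [2.1 1.2 4.3] [ 0.0005 -0.      0.0008] 0.0094
49.6667
```

```bash
python3 - <<'E'
from h import *
q=down(YW+np.pi/2)
line_to(bar(-.03)+G,q,rate=.05); print(get_state()["wrist_force"].round(1))
gripper_to(.03); line_to(bar(0)+[0,0,.15]); 
move_to(own(0,.3,.30),down(YW+np.pi/2))
im=get_image("top");cv2.imwrite("pics/top5.png",im);b=get_image("side");cv2.imwrite("pics/side5.png",b)
print(get_state()["time"]); cv2.imwrite("pics/v5.png",np.hstack([cv2.resize(im[160:290,320:550],None,fx=1.7,fy=1.7),cv2.resize(b[140:270,230:400],None,fx=1.7,fy=1.7)]))
E
```

```text
[1.8 0.7 9.1]
53.075
```

View pics/v5.png

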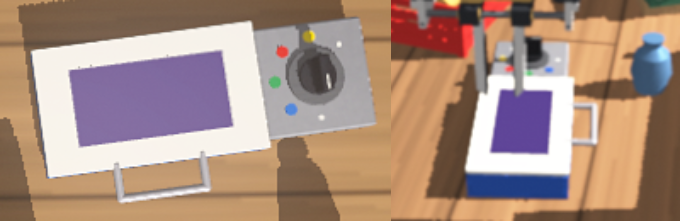

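The lid is shut, the pointer is at 0, and the red spot is at crop (282,51), which is the 2.356 position. Now I'll turn the dial.

```bash
python3 - <<'E'
from h import *
d=own(0,-.195)+[0,.001,0]; y0=YW+np.pi
move_to(d+[0,0,.2],down(y0)); gripper_to(.045); line_to(d+[0,0,.071],down(y0),rate=.1); gripper_to(0,30)
s=get_state();print(float(s["grip_width"]),s["wrist_force"].round(1))
for a in np.linspace(0,2.356,13)[1:]:
    move_to(d+[0,0,.071],down(y0-a)); s=get_state()
print(s["wrist_force"].round(1),s["moment"].round(2),float(s["grip_width"]),s["joint_pos"].round(2))
gripper_to(.045); line_to(d+[0,0,.2]); move_to(own(0,.3,.30),down(y0-a))
im=get_image("top");cv2.imwrite("pics/top6.png",im);b=get_image("side")
print(get_state()["time"]); cv2.imwrite("pics/v6.png",np.hstack([cv2.resize(im[160:290,320:550],None,fx=2,fy=2),cv2.resize(b[140:270,230:400],None,fx=2,fy=2)]))
E
```

```text
0.013725861716152492 [-1.7  2.1  2. ]
[1.4 5.8 3.5] [ 1.52 -0.39 -0.07] 0.013812995566864902 [ 0.43  0.79  0.03  1.65 -0.04  0.7  -0.17]
64.325
```

View pics/v6.png

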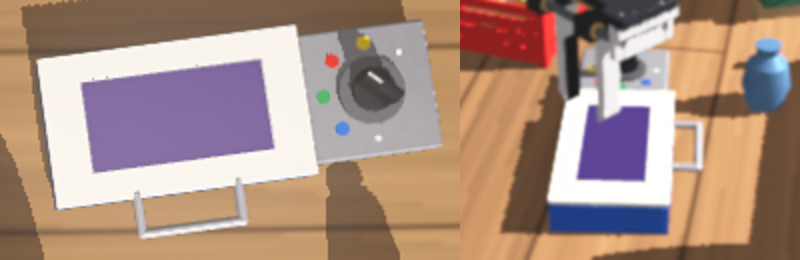

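The pointer line, crop (370,71) to (382,83), aims up-left at the red spot (332,61). The lid is shut and the arm is clear, so I'll hand in.

```bash
python3 -c "from station import *; print(hand_in())"
```

```text
the job is handed in; nothing more can be done
None
```

The job is handed in: the lid was opened to its stop, the three tins present (red, brass, blue) were laid flat in the tray, the lid was shut, and the dial now points at the red spot; the vase and bowl were not touched.

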